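# Close the carton of the tested gear

### The job

Close the packed carton, the one with the gear wheel in it: first fold its narrow flap down flat, then fold its wide flap down flat on top of it. Do not touch the empty carton beside it.

Things in the scene. Friction and masses are not known exactly. Their poses are not given: they have to be found in the camera images.
- packed: Packed carton: brown cardboard box, 120 mm along its x, 150 mm along its y, walls 4 mm thick, 80 mm high (near wall 84), open at the top, a loose steel gear wheel on a stub shaft (74 mm across, 65 high) in it. Stuck to the bench: it does not slide. Yaw within 20 deg. Origin: centre of its underside; z up, x roughly away from the robot. A wide flap hangs on its near rim, a narrow one on its far rim.
- packed_narrow (a joint): Opening angle, rad, of its narrow flap: 0 flat over the opening, 1.57 upright, more leans outwards (away from the robot), stop 2.4; starts at 1.5 to 2.05. Hinge line parallel to carton y at x = +60, z = 80 mm; flap 50 mm from hinge to free edge, 146 mm long, 4 mm thick; top at z = 84 mm when flat. Stiff crease: stays where left, no spring-back, yields to about 1.5 N at its free edge.
- packed_wide (a joint): Opening angle, rad, of its wide flap: 0 flat over the opening, 1.57 upright, more leans outwards (towards the robot), stop 2.4; starts at 1.5 to 2.05. Hinge line parallel to carton y at x = -60, z = 84.5 mm; flap 85 mm from hinge to free edge, 146 mm long, 4 mm thick; flat, its top is at z = 88.5 mm and it overlaps the narrow flap by 15 mm. Same crease; yields to about 1 N.
- spare: The empty carton with its two flaps: the same make and size as the packed one but nothing in it, both flaps standing open (1.5 to 2.05 rad); origin and axes as for the packed carton. The two stand side by side, 280 to 440 mm apart across the bench, either one on the left.

How it is judged:
On the way, in this order (a step that is already met when the one before it is completed fails the run):
1. the narrow flap is folded down (within 10 degrees of flat) while the wide flap is still up (open by more than 30 degrees) (value of joint packed_narrow below 0.175 rad and value of joint packed_wide above 0.52 rad), for 0.2 s.
2. the wide flap is folded down over it, both within 10 degrees of flat (value of joint each of packed_narrow, packed_wide below 0.175 rad), for 0.2 s.
At the end, for the whole second after the job is handed in: Both flaps of the packed carton lie folded over its opening, each within 10 degrees of flat, the wide one on top (all of step 2); the robot touches nothing.
It fails at once if the robot touches the empty carton or its flaps (more than 0.5 N) (contact force between any of the fingers, the arm and spare above 0.5 N).
It also fails if it takes over 38 s, if anything falls off the work surface, if the arm or the gripper's body presses on something with over 40 N, if the wrist force passes 120 N, or if a joint passes its speed limit or range.

### The arm

A 6-joint arm with a two-finger parallel gripper is mounted at the origin on the work surface. World frame = base frame: x ahead of the robot, y to its left, z up, the work surface at z = 0. Lengths are in m, angles in rad, forces in N, time in s.
With the tool pointing down it reaches from about 0.275 to 0.75 m from the base axis. Payload 10.2 kg.
Tool frame: the origin (TCP) lies between the finger pads; the fingertips stand 19 mm ahead of it and the grasp point (between the pads) is the TCP; z points along the fingers, y is the line along which they close (so a half turn about z gives the same grasp; the last joint's range is limited). The gripper opens to 88 mm and grips with 3 to 60 N. Pads are 18 mm wide; open, the fingers measure 123 mm over their backs; the gripper's body (75 mm by 187 mm) begins 45 mm behind the grasp point.
Start: joints at [-1.55, 0.313, 1.498, -0, 1.331, -0.223], TCP at [0.127, -0.509, 0.258] pointing down, gripper open.
Joint ranges: [-2.94, 2.94], [-0.97, 2.17], [0.19, 2.56], [-1.23, 4.37], [0.02, 3.11], [-2.88, 2.88]. Speed limits (rad/s): [2.39, 2.39, 3.01, 3.14, 3.14, 3.14].

### API

Orientations are given as a rotation vector (axis times angle).
In Python, from plant import ctrl gives the robot as it stands. Calls block until the motion is done:
- ctrl.goto(position, orientation): joint-space move of the TCP to a pose.
- ctrl.line_to(position, rotation=None, v=0.15, max_force=None): straight line of the TCP; rotation=None keeps the orientation; v is the mean speed in m/s. With max_force (N) it stops when the force on the tool has changed by that much, and returns True; else False.
- ctrl.move_joints(angles): joint-space move.
- ctrl.set_gripper(opening): finger opening in m; the grip force is fixed at half the most; returns when the fingers have stopped.
- ctrl.dwell(seconds).
- ctrl.solve_ik(position, orientation): joint angles nearest the present ones, or None.
- ctrl.snapshot(name): name is "scene" or "side" or "wrist"; returns a dict with "pixels" (400x640x3 uint8, red, green, blue), "fx", "fy", "cx", "cy" (pixels), "world_from_camera" (4x4, takes a point from camera to world coordinates). Camera axes: x right, y up, looking along -z (the intrinsics and any distortion apply to the point x, -y, -z); pixel columns grow to the right and rows downward; lengths in m; the calibration is good to about 2 mm. A picture is of the moment at which its call begins. There is no depth.
A pose or a line that the arm cannot do raises ctrl.MotionError and nothing moves.
- ctrl.close_job(): hands the job in; it is judged then, once.
Trained networks look in a picture, given as the dict that the camera call returned (one of the last four; its "shot" number tells which), for a name from the list of things; names that differ only in an ending like _2 or _b are one class to them, and where a whole thing is asked for, a point or a joint stands for the part that bears it (a point fixed in the world has none). Each returns a list of dicts, best first, with "confidence" (0 to 1); they miss things now and then, are a little off and sometimes report something else, mostly with a low value. They report only what shows in the picture. A call takes as long as a camera call.
- ctrl.search_frame(picture, query): "point" ([x, y, z] in m, in world coordinates, good to about 4 mm: the middle of the surface that is visible of it).
Readings, each from a call of its own:
- ctrl.current_time(): time.
- ctrl.current_joint_positions(): joint angles.
- ctrl.current_joint_velocities(): joint speeds.
- ctrl.current_joint_torque(): joint torques, N m.
- ctrl.current_eef_pos(): TCP position.
- ctrl.current_tcp_rot(): TCP orientation.
- ctrl.current_contact_force(): force on the tool from outside, world axes, zero at the start.
- ctrl.current_wrist_torque(): the same for the moment, N m.
- ctrl.current_grip_width(): finger opening in m.
- ctrl.current_grip_force(): force on a finger pad.
Only numpy, scipy, OpenCV 4.12 (cv2) and the standard library are available. Lean on these libraries where they do the work, as an engineer would, in place of code of your own. Each camera call takes 0.05 s, during which the arm holds its last target. There are 200 camera calls.

## Working session

There is one attempt and no reset: what is moved stays moved. The work goes in short steps, each a Python script; the robot and the scene stay as the last script left them, time stands still between calls to the robot, and variables do not carry over. Pictures are saved under pics/ and viewed, at most 10 in all, crops included, and the job is handed in when it is done.

```bash
mkdir -p pics; ls; python3 - <<'E'
from plant import ctrl
import cv2,numpy as np
for n in ["scene","side"]:
    p=ctrl.snapshot(n); cv2.imwrite(f"pics/{n}0.png",p["pixels"][:,:,::-1])
    print(n,p["fx"],p["fy"],p["cx"],p["cy"],[k for k in p]);print(np.round(p["world_from_camera"],4).tolist())
    for q in ["packed","packed_narrow","packed_wide","spare"]:
        print(q,[(np.round(d["point"],3).tolist(),round(d["confidence"],2)) for d in ctrl.search_frame(p,q)])
print(ctrl.current_time(), ctrl.current_tcp_rot())
E
```

```text
pics
scene 409.0921614800981 409.0921614800981 319.18101384151623 193.27115395139933 ['pixels', 'fx', 'fy', 'cx', 'cy', 'world_from_camera', 'shot']
[[0.3997, -0.5681, 0.7194, 1.045], [0.9167, 0.2471, -0.3142, -0.2447], [0.0007, 0.785, 0.6195, 0.5205], [0.0, 0.0, 0.0, 1.0]]
packed [([0.527, -0.222, 0.084], 0.63)]
packed_narrow [([0.633, -0.19, 0.106], 0.92)]
packed_wide [([0.5, -0.236, 0.13], 0.65)]
spare [([0.533, 0.14, 0.061], 0.97)]
side 377.86027975659215 377.86027975659215 322.841651989224 206.4151893063344 ['pixels', 'fx', 'fy', 'cx', 'cy', 'world_from_camera', 'shot']
[[0.9919, -0.083, 0.0959, 0.5915], [0.1267, 0.6855, -0.717, -0.528], [-0.0062, 0.7234, 0.6904, 0.5637], [0.0, 0.0, 0.0, 1.0]]
packed [([0.569, -0.212, 0.055], 0.91)]
packed_narrow [([0.629, -0.196, 0.114], 0.98)]
packed_wide [([0.5, -0.24, 0.135], 0.61)]
spare [([0.571, 0.15, 0.053], 0.86)]
0.5 [-3.11824572e+00 -3.82034534e-01  3.27809220e-06]
```

View pics/scene0.png

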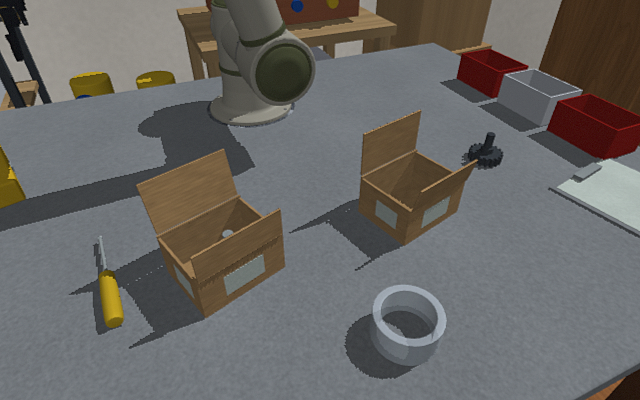

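View pics/side0.png

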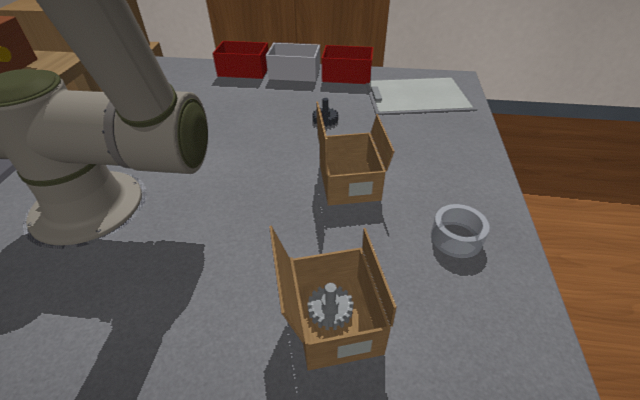

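The packed carton, with the gear, is the one on the right of the robot (scene view about (215,250), side view about (330,300)). I'll zoom in to pick its corners.

```bash
python3 - <<'E'
import cv2
a=cv2.imread("pics/scene0.png")[140:320,125:295]; cv2.imwrite("pics/za.png",cv2.resize(a,None,fx=3.3,fy=3.3,interpolation=cv2.INTER_CUBIC))
b=cv2.imread("pics/side0.png")[220:370,260:400]; cv2.imwrite("pics/zb.png",cv2.resize(b,None,fx=4,fy=4,interpolation=cv2.INTER_CUBIC))
E
```

```text
(no output)
```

View pics/za.png

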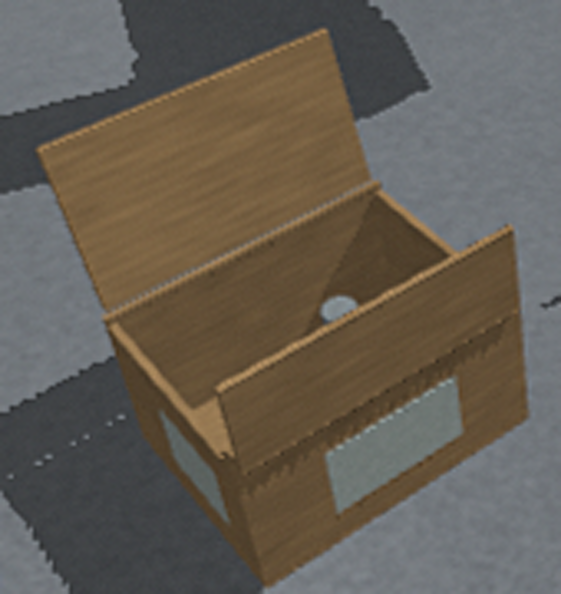

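View pics/zb.png

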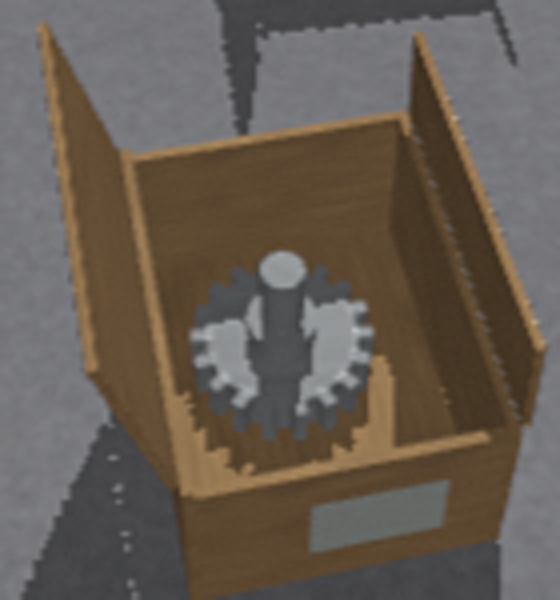

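```bash
cat > h.py <<'E'
import numpy as np
from scipy.spatial.transform import Rotation as R
T=np.array
def proj(p,M,f,cx,cy):
    c=(np.asarray(p)-M[:3,3])@M[:3,:3]
    return T([cx+f*c[0]/-c[2], cy-f*c[1]/-c[2]])
def world(pose,p):
    x,y,yaw=pose; c,s=np.cos(yaw),np.sin(yaw)
    return T([x+c*p[0]-s*p[1], y+s*p[0]+c*p[1], p[2]])
nar=lambda a,r,y: (.06-r*np.cos(a), y, .08+r*np.sin(a))
wid=lambda a,r,y: (-.06+r*np.cos(a), y, .0845+r*np.sin(a))
E
python3 - <<'E'
from h import *
from plant import ctrl
from scipy.optimize import least_squares
cam={}
for n in ["scene","side"]:
    p=ctrl.snapshot(n); cam[n]=(T(p["world_from_camera"]),p["fx"],p["cx"],p["cy"])
m=.073
def pts(q):
    an,aw=q[3:]
    return [("scene",T([125,140])+T(uv)/3.3,p) for uv,p in [((38,150),wid(aw,.085,-m)),((327,30),wid(aw,.085,m)),((217,390),nar(an,.05,-m)),((513,228),nar(an,.05,m)),((267,588),(.06,-.075,0)),((528,418),(.06,.075,0))]]+\
     [("side",T([260,220])+T(uv)/4,p) for uv,p in [((42,25),wid(aw,.085,m)),((92,375),wid(aw,.085,-m)),((417,35),nar(an,.05,m)),((544,348),nar(an,.05,-m)),((190,600),(-.06,-.075,0)),((498,545),(.06,-.075,0))]]
def res(q): return np.concatenate([proj(world(q[:3],p),*cam[n])-uv for n,uv,p in pts(q)])
s=least_squares(res,[.56,-.21,0,1.8,1.8],loss="soft_l1")
print(s.x.round(4)); print(res(s.x).reshape(-1,2).round(1).tolist())
np.save("q.npy",s.x)
E
```

```text
[ 0.5674 -0.2036  0.3301  1.606   1.8458]
[[-1.5, 0.2], [-1.1, -0.2], [-0.9, 0.6], [-0.7, -0.3], [-0.7, 0.9], [-0.4, 0.3], [-0.2, -2.2], [0.1, -1.9], [0.4, -2.5], [0.1, -0.8], [-0.0, -0.6], [0.1, -2.8]]
```

The fit residuals are at most about 3 px, and the yaw of 18.9° is inside the allowed range. Next is the narrow flap.

```bash
cat >> h.py <<'E'
q=np.load("q.npy"); pose=q[:3]; TIP=.019; HW=.009
def rot(ctrl,p):
    best=None
    for k in (0,np.pi):
        yw=pose[2]+k; y=T([-np.sin(yw),np.cos(yw),0]); z=T([0,0,-1.])
        rv=R.from_matrix(np.c_[np.cross(y,z),y,z]).as_rotvec()
        j=ctrl.solve_ik(p,rv)
        if j is not None and (best is None or abs(j[5])<best[0]): best=(abs(j[5]),rv,j)
    return best[1]
def fold(ctrl,kind,a0,r):
    s,hx,hz,L=(1,.06,.080,.05) if kind=="narrow" else (-1,-.06,.0845,.085)
    def tip(a,t):   # inner bottom edge of finger block on outer face, t off the mid-hinge face
        return (hx+s*(-r*np.cos(a)+t*np.sin(a)+HW), 0, hz+r*np.sin(a)+t*np.cos(a))
    tcp=lambda p: world(pose,p)+[0,0,TIP]
    first=min(a0,1.57)
    lean=L*max(0,-np.cos(a0))
    x0=hx+s*(lean+.025+HW); z0=hz+r*np.sin(1.45)
    up=tcp((x0,0,.20)); rv=rot(ctrl,up)
    path=[tcp((x0,0,z0))]+[tcp(tip(a,.004)) for a in np.arange(1.4,.05,-.15)]+[tcp(tip(.03,.004))]
    for p in [up]+path: assert ctrl.solve_ik(p,rv) is not None,p
    ctrl.goto(up,rv); ctrl.line_to(path[0],v=.15)
    for p in path[1:]: ctrl.line_to(p,v=.06)
    hit=ctrl.line_to(path[-1]-[0,0,.006],v=.03,max_force=5)
    print(kind,"hit",hit,ctrl.current_eef_pos(),ctrl.current_contact_force(),"t",ctrl.current_time())
    p=T(ctrl.current_eef_pos()); p[2]=.28; ctrl.line_to(p,v=.2)
E
python3 - <<'E'
from h import *
from plant import ctrl
import cv2
ctrl.set_gripper(0); print(ctrl.current_grip_width(),ctrl.current_time())
fold(ctrl,"narrow",q[3],.040)
print(ctrl.current_time())
a=[ctrl.snapshot(n)["pixels"][:,:,::-1] for n in("scene","side")]
cv2.imwrite("pics/n1.png",np.hstack([a[0][100:350,100:400],a[1][150:400,200:500]]))
E
```

```text
0.0004407762321123165 1.9
narrow hit True [ 0.59510242 -0.19423618  0.10333901] [-3.93612556  1.09173926 10.82483918] t 7.95
8.9917
```

View pics/n1.png

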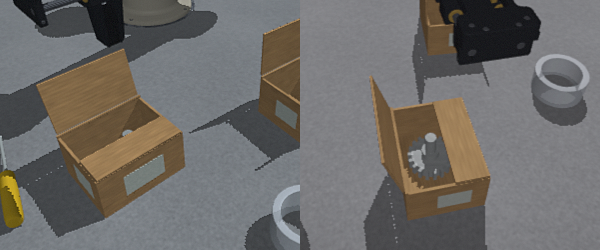

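The narrow flap lies flat (tip stopped at z = 84 mm; crop right panel, about (460,130)), and the wide flap is still up. Next is the wide flap.

```bash
python3 - <<'E'
from h import *
from plant import ctrl
import cv2
fold(ctrl,"wide",q[4],.068)
print(ctrl.current_time())
a=[ctrl.snapshot(n)["pixels"][:,:,::-1] for n in("scene","side")]
cv2.imwrite("pics/w1.png",np.hstack([a[0][100:350,100:400],a[1][150:400,200:500]]))
E
```

```text
wide hit True [ 0.56663427 -0.20415387  0.10778117] [-3.04067859  0.43120706  8.2357409 ] t 14.3917
15.4083
```

View pics/w1.png

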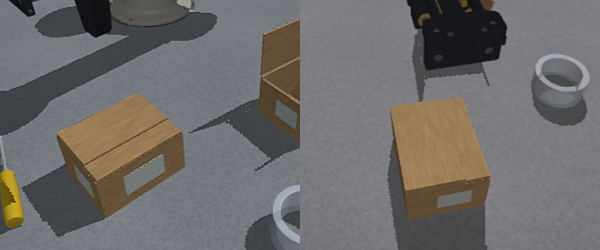

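Both flaps lie flat with the wide one on top (tip stopped at z = 88.8 mm), and the gripper is well clear.

```bash
python3 -c "
from plant import ctrl
print(ctrl.close_job())"
```

```text
the job is handed in; nothing more can be done
None
```

The packed carton is closed, with the narrow flap folded flat first and the wide flap flat on top of it; the arm stayed clear of the empty carton, and I handed the job in at about 15.5 s.

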